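# Set and lock the length stop of a slicing board

## Robot

A 6-joint arm with a two-finger parallel gripper is mounted at the origin on a cart in front of the work surface, level with it; the furniture and walls round the work are solid. World frame = base frame: x ahead of the robot, y to its left, z up, the work surface at z = 0. Lengths are in mm, angles in degrees, forces in N, time in s.
With the tool pointing down it reaches from about 300 to 850 mm from the base axis. Payload 4.2 kg.
Tool frame: the origin (TCP) lies at the very end of the fingers, on their centre line; the grasp point (between the pads) lies env.pinch_z behind it (env.pinch_z is the distance from the TCP to the grasp point, in mm); z points along the fingers, y is the line along which they close (so a half turn about z gives the same grasp; the last joint's range is limited). The gripper opens to 91 mm and grips with 3 to 60 N. Pads are 32 mm wide; open, the fingers measure 118 mm over their backs; the gripper's body (76 mm by 178 mm) begins 60 mm behind the grasp point.
Start: joints at [-78.266, 18.312, 89.639, -0, 72.044, -1.146], TCP at [128.176, -560.548, 213.976] pointing down, gripper open.
Joint ranges: [-177.97, 177.97], [-48.28, 115.42], [12.27, 149.76], [-77.06, 257.06], [2.81, 150.46], [-146.56, 146.56]. Speed limits (degrees/s): [147.25, 147.25, 180, 180, 180, 180].

## Interface

Orientations are given as [roll, pitch, yaw] about the fixed x, y, z axes, in that order (R = Rz(yaw) Ry(pitch) Rx(roll)).
In Python, from workcell import state, vision, job_done, env gives the robot as it stands.
- The arm moves only by the tool servo_tool, never from a script. Its argument "rows" is a list of rows, each a list of 5 numbers: the shift along the tool's x, y, z scaled (see below), then the turn about the tool's z scaled (see below), then the opening, from 0 (shut) to 1 (fully open). A call has 1 to 20 rows; each row is the pose to reach, as a shift and turn from the pose commanded when the call began, along the tool's axes at that moment; what a row does not reach only later rows make up. The controller multiplies each number of a shift by 200 mm and each number of a turn by 90 degrees. A row lasts 1/12 s, in which the tool goes at most 41.7 mm and 7.16 degrees, less where a joint would pass 70% of its speed; a pose out of reach is approached as far as the arm can. A call with a number of a shift or a turn outside -1 to 1 is refused whole. A call with a gripper value outside its range is refused whole. The fingers move at their own pace and stop on an object; "force" is the grip in N (left out, the last holds). Time passes only in rows, so rows that repeat a pose let the fingers close. It gives the time, the measured TCP pose, the force, the opening and the grip force at its end, in the units of the state.
- state(): the state, without advancing time (a new reading comes with each control period).
- vision.grab_frame(name): name is "scene" or "side" or "wrist"; returns the picture (384x512x3 uint8, red, green, blue); there is no depth.
- vision.camera_info(name): a dict with "vertical_fov" (degrees; the focal length in pixels is half the picture's height over the tangent of half this angle, whatever the lens; pixels are square), "cx", "cy" (the principal point, pixels), "distortion" ([k1, k2, p1, p2, k3] as OpenCV has them; the pictures are not rectified), "T" (4x4, takes a point from camera to world coordinates). Camera axes: x right, y up, looking along -z (the intrinsics and any distortion apply to the point x, -y, -z); pixel columns grow to the right and rows downward; lengths in mm; the calibration is good to about 2 mm. A picture is of the moment at which its call begins: read the wrist's pose just before it. camera_info takes no time and is no camera call; for the wrist camera it gives the pose at the moment of the call.
- job_done(): hands the job in; it is judged then, once.
The state is a dict: "time_s": time; "qpos": joint angles; "qvel": joint speeds; "effort": joint torques, N m; "ee_pos": TCP position; "ee_rot": TCP orientation; "force": force on the tool from outside, world axes, zero at the start; "torque": the same for the moment, N m; "gripper_width": finger opening in mm; "gripper_force": force on a finger pad.
Only numpy, scipy, OpenCV 4.12 (cv2) and the standard library are available. Lean on these libraries where they do the work, as an engineer would, in place of code of your own. Each camera call takes 0.05 s, during which the arm holds its last target. There are 200 camera calls.

## Task

Set the length stop of the slicing board: with the fingertips, gently push the sliding stop along its rail to the right, on past the first notch, until it drops into the second notch. Then, and not before, press the black button on top of the stop fully down to lock it there. Only touch and push: do not squeeze or grip the stop, and leave the lemon, the garlic and the two jars beside the board where they are.

Things in the scene. Friction and masses are not known exactly. Their poses are not given: they have to be found in the camera images.
- stop (a joint): travel in m of the sliding stop on its rail: 0 at the rail's left end, growing to the right (-y of far_notch) up to 0.225. Starts at 0 to 0.05; near notch at 0.080, far notch at 0.155. Drags with about 2 N; a sprung roller drops 2 mm into a notch (a dip in push force) and centres the stop from within about 2 mm; leaving a notch takes about 6 N. Cannot leave the rail.
- push_face (a point): centre of the upright left side face of the stop's grey carriage, to be pushed along -y of this frame (rightward along the rail). The face is 56 mm wide and 30 mm high, from 2 mm above the rail's top to 13 mm above this point; the carriage is 50 mm long along the rail. A steel stop plate 8 mm thick reaches out over the board to 90 mm from the rail's middle, toward the robot.
- far_notch (a point): the target notch: second (right-hand) of two 10 mm slots across the top of the aluminium rail; point at slot centre, at rail-top height, 36 mm above the worktop. Rail 24 x 288 mm, end blocks 2 mm higher, screwed to the far edge of a wooden board (220 x 320 x 22 mm) that does not move. Frame: x across the rail, away from the robot; -y along it to the right; z up. A dark line on the board meets each slot.
- near_notch (a point): centre of the first (left-hand) slot, like the far one and 75 mm to its left along the rail; the stop clicks into it on the way and has to be pushed on past it.
- lock (a joint): travel in m of the locking button on top of the stop: 0 up, 0.006 fully down. Moves straight down against about 3 N, has no return spring and stays where it is left. It goes down only while the stop sits in a notch (a pin under it enters the slot); elsewhere it is blocked.
- button_top (a point): centre of the top of the round black locking button, 22 mm in diameter, on top of the stop's carriage above the rail. Button up: 10.5 mm above the carriage's top, 78 mm above the worktop; fully down: 4.5 mm above the carriage's top.
- lemon: Bystander, not to be disturbed: a yellow lemon about 72 x 57 x 58 mm lying on the front part of the board. Origin: underside.
- garlic: Bystander, not to be disturbed: a garlic bulb about 53 mm across and high, on the front part of the board. Origin: underside.
- spice_jar: Bystander, not to be disturbed: a slim spice jar with a dark cap, 41 mm across and 105 mm high, standing on the worktop beside the board. Origin: underside.
- small_jar: Bystander, not to be disturbed: a squat jar with a green lid, 62 mm across and 86 mm high, standing on the worktop beside the board. Origin: underside.

How it is judged (in metres and radians):
On the way, in this order (a step that is already met when the one before it is completed fails the run):
1. the stop sits in the second notch, with its button still up (value of joint stop between 0.152 and 0.158 m and value of joint lock below 0.003 m), for 0.2 s.
2. the button is pressed down with the stop in the second notch (value of joint stop between 0.152 and 0.158 m and value of joint lock above 0.0045 m), for 0.2 s.
At the end, for the whole second after the job is handed in: The stop rests within 3 mm of the second notch's centre and its button is down by at least 4.5 of its 6 mm (all of step 2 and velocity of joint stop between -0.005 and 0.005 m/s); the robot touches nothing.
It fails at once if the button is pressed (over 3 mm) while the stop is not in the second notch (value of joint lock above 0.003 m and not (value of joint stop between 0.15 and 0.16 m)).
It fails at once if the stop is squeezed, gripped or rammed (over 32 N of finger force on it) (contact force between the fingers and stop above 32 N).
It fails at once if the lemon, garlic or a jar is moved by over 20 mm, or lifted (distance of any of lemon, garlic, spice_jar, small_jar from where it was at the start of the episode above 0.02 m).
It fails at once if a jar is tipped (angle between any of spice_jar, small_jar's own z axis and vertical above 0.35 rad).
It also fails if it takes over 48 s, if anything falls off the work surface, if the arm or the gripper's body presses on something with over 40 N, if the wrist force passes 120 N, or if a joint passes its speed limit or range.

## Working session

There is one attempt and no reset: what is moved stays moved. The work goes in short steps, Python scripts to look and compute and a tool call to move; the robot and the scene stay as the last step left them, time stands still between calls to the robot, and variables do not carry over. Pictures are saved under pics/ and viewed, at most 10 in all, crops included, and the job is handed in when it is done.

Besides the shell and the picture viewer there is one more tool, called after "Call:" by a JSON object that holds its "api" and its "payload". servo_tool: Moves the arm, as the interface text tells. Its arguments: {"type":"object","properties":{"rows":{"type":"array"},"force":{"type":"number"}},"required":["rows"]}

```bash
mkdir -p pics
python3 - <<'E'
from workcell import state, vision, env
import cv2,numpy as np
s=state();print(s['time_s'],s['ee_pos'],s['ee_rot'],s['gripper_width'],env.pinch_z)
for n in("scene","side"):
    im=vision.grab_frame(n);cv2.imwrite(f"pics/{n}0.png",im[...,::-1]);i=vision.camera_info(n);print(n,{k:(np.round(v,4).tolist()) for k,v in i.items()})
E
```

```text
0.0 [ 128.0675009  -560.04833345  213.10944403] [-1.79898683e+02 -8.05791120e-04  1.28811355e+01] 91.41722798833469 18.8
scene {'vertical_fov': 42.5075, 'cx': 259.2039, 'cy': 202.259, 'distortion': [0.0729, 0.0, 0.0, 0.0, 0.0], 'T': [[0.4614, 0.5031, -0.7307, -772.7274], [-0.8871, 0.2717, -0.3731, -654.7826], [0.0109, 0.8204, 0.5717, 1057.9833], [0.0, 0.0, 0.0, 1.0]]}
side {'vertical_fov': 55.8753, 'cx': 255.1416, 'cy': 193.3119, 'distortion': [0.0273, 0.0, 0.0, 0.0, 0.0], 'T': [[-0.9257, 0.226, -0.3032, 163.1362], [-0.3779, -0.5838, 0.7186, 791.4538], [-0.0146, 0.7798, 0.6258, 798.3825], [0.0, 0.0, 0.0, 1.0]]}
```

View pics/scene0.png

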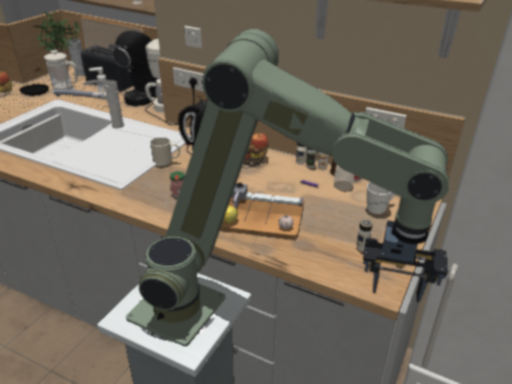

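View pics/side0.png

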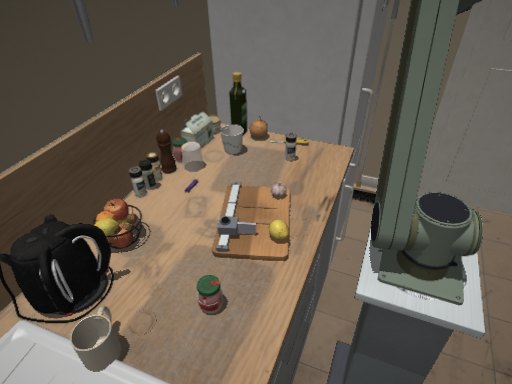

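Scene: the board is near (265,215), partly hidden by the arm. Side: the rail runs from about (236,185) to (223,250), with the stop at about (229,228). The lemon is at (279,231), the garlic at (279,190), the green-lid jar at (209,293) and the spice jar at (291,147). I'll zoom in on the side view.

```bash
cat > h.py <<'E'
import cv2,numpy as np
from workcell import vision
def cam(n):
    i=vision.camera_info(n);f=192/np.tan(np.radians(i['vertical_fov']/2))
    K=np.array([[f,0,i['cx']],[0,f,i['cy']],[0,0,1]]);return K,np.array(i['distortion']),np.array(i['T'])
def ray(n,uv,c=None):
    K,d,T=c or cam(n);p=cv2.undistortPoints(np.array([[uv]],float),K,d)[0,0]
    return T[:3,3],T[:3,:3]@np.array([p[0],-p[1],-1])
def onz(n,uv,z,c=None):
    o,r=ray(n,uv,c);return o+r*(z-o[2])/r[2]
def proj(n,P,c=None):
    K,d,T=c or cam(n);q=(np.asarray(P,float)-T[:3,3])@T[:3,:3]*[1,-1,-1]
    return cv2.projectPoints(q.reshape(-1,1,3),np.zeros(3),np.zeros(3),K,d)[0][:,0]
E
python3 - <<'E'
import cv2
a=cv2.imread('pics/side0.png')[170:270,200:300]
b=cv2.imread('pics/scene0.png')[175:245,220:310]
cv2.imwrite('pics/sz.png',cv2.resize(a,(600,600),interpolation=cv2.INTER_CUBIC))
from h import *
print('jars/objs',[onz('side',p,z).round() for p,z in (((209,284),86),((291,135),105),((279,231),29),((279,190),26))])
print('rail ends rough',onz('side',(236,185),38).round(),onz('side',(223,250),38).round())
E
```

```text
jars/objs [array([480., 335.,  86.]), array([ 506., -383.,  105.]), array([401.,  49.,  29.]), array([ 468., -142.,   26.])]
rail ends rough [ 611. -100.   38.] [520. 187.  38.]
```

View pics/sz.png

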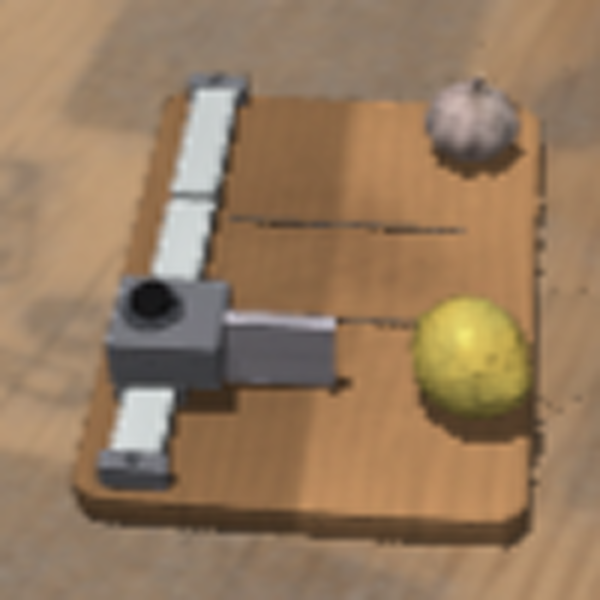

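Run:
```python
from h import *
m=lambda x,y:(200+(x+.5)/6-.5,170+(y+.5)/6-.5)
g=lambda x,y,z:onz('side',m(x,y),z)
for n,p in dict(far=(193,194,36),btn=(152,296,78),re=(216,90,36),rn=(142,445,36),l1=(232,218,22),l2=(466,232,22),n1=(337,320,22),n2=(412,324,22),cartopL=(108,343,67.5),cartopR=(215,345,67.5),fL=(110,388,38),fR=(222,388,38)).items(): print(n,g(*p).round(1))
```

```text
far [586.9 -14.6  36. ]
btn [549.4 107.1  78. ]
re [ 614.1 -104.2   36. ]
rn [530.4 163.3  36. ]
l1 [566.  -18.7  22. ]
l2 [442.8 -54.1  22. ]
n1 [481.9  35.5  22. ]
n2 [444.7  24.1  22. ]
cartopL [560.2 134.9  67.5]
cartopR [511.5 117.3  67.5]
fL [561.  136.4  38. ]
fR [509.7 116.3  38. ]
```

Call:
{"api": "servo_tool", "payload": {"rows": [[0.05,-0.06,0,0,0],[0.17,-0.18,0,0,0],[0.3,-0.33,0,0,0],[0.44,-0.48,0,0,0],[0.58,-0.63,0,0,0],[0.72,-0.78,0,0,0],[0.84,-0.92,0,0,0],[0.92,-1,0,0,0],[0.92,-1,0,0,0]], "force": 10}}

```text
time_s: 0.85
ee_pos: [264.0, -320.9, 213.8]
ee_rot: [-179.9, -0.0, 13.1]
force: [-1.6, 0.1, -1.1]
gripper_width: 34.1
gripper_force: 0.0
```

Call:
{"api": "servo_tool", "payload": {"rows": [[0.05,-0.06,0,0,0],[0.17,-0.18,0,0,0],[0.3,-0.33,0,0,0],[0.44,-0.48,0,0,0],[0.58,-0.63,0,0,0],[0.72,-0.78,0,0,0],[0.84,-0.92,0,0,0],[0.92,-1,0,0,0],[0.92,-1,0,0,0]]}}

```text
time_s: 1.6
ee_pos: [399.7, -86.2, 213.8]
ee_rot: [-180.0, -0.1, 13.1]
force: [-0.5, -0.4, -0.5]
gripper_width: 0.9
gripper_force: 0.0
```

Call:
{"api": "servo_tool", "payload": {"rows": [[0.05,-0.06,0,0,0],[0.17,-0.18,0,-0.02,0],[0.3,-0.33,0,-0.042,0],[0.44,-0.48,0,-0.042,0],[0.58,-0.63,0,-0.042,0],[0.66,-0.72,0,-0.042,0],[0.7,-0.77,0,-0.042,0],[0.7,-0.77,0,-0.042,0],[0.7,-0.77,0,-0.042,0]]}}

```text
time_s: 2.35
ee_pos: [499.5, 91.5, 213.4]
ee_rot: [179.9, 0.1, 16.7]
force: [0.2, 0.3, -0.3]
gripper_width: 0.4
gripper_force: 0.0
```

Run:
```python
from workcell import state, vision
import cv2,numpy as np
s=state();print(s['time_s'],s['ee_pos'],s['ee_rot'],s['gripper_width'],s['force'])
im=vision.grab_frame('wrist');cv2.imwrite('pics/w1.png',im[...,::-1]);print(vision.camera_info('wrist'))
im=vision.grab_frame('side');cv2.imwrite('pics/s1.png',im[...,::-1])
from h import *
print(proj('wrist',[[586.9,-14.6,36],[549.4,107.1,78]]))
```

```text
2.35 [499.45777625  91.46530614 213.41584005] [1.79945345e+02 1.15879753e-01 1.66614887e+01] 0.3616971233450445 [ 0.167153    0.30622324 -0.29848771]
{'vertical_fov': 64.97761489978585, 'cx': 260.22549357686813, 'cy': 187.7003783934771, 'distortion': array([-0.01402548,  0.        ,  0.        ,  0.        ,  0.        ]), 'T': array([[ 2.84601069e-01,  9.31746875e-01,  2.25499427e-01,
         5.63465597e+02],
       [-9.58645877e-01,  2.76752552e-01,  6.63785112e-02,
         1.11000275e+02],
       [-5.59571623e-04, -2.35065492e-01,  9.71979373e-01,
         3.84747091e+02],
       [ 0.00000000e+00,  0.00000000e+00,  0.00000000e+00,
         1.00000000e+00]])}
[[371.99568948 126.91205115]
 [260.03409988 129.80215314]]
```

View pics/w1.png

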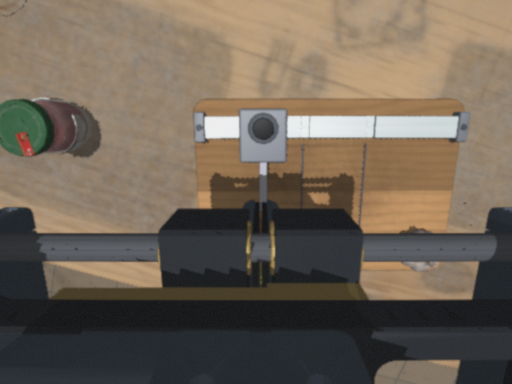

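Wrist view: the button is at about (263,128), the slots at columns ~309 (near) and ~375 (far), the rail at row ~127, and the small jar at top left (23,127). I'll measure these precisely.

Run:
```python
from h import *
im=cv2.imread('pics/w1.png');g=cv2.cvtColor(im,6)
sub=(g[110:146,245:282]<70).astype(np.uint8)
n,l,st,c=cv2.connectedComponentsWithStats(sub);k=1+np.argmax(st[1:,4]);print('btn',c[k]+[245,110],st[k])
p=g[120:134].mean(0);print('rail',p[290:320].round().astype(int),p[366:384].round().astype(int))
w=(g>170).astype(np.uint8)
for a,b in((206,238),(290,307),(315,370),(380,455)):
    col=[(x,np.nonzero(w[110:145,x])[0].mean()+110) for x in range(a,b) if w[110:145,x].any()];print(a,np.mean(col,0))
f=np.nonzero(g[114:160,225:250].mean(0)<0)
print('carr',g[142:158,230:300].mean(0).round().astype(int))
C=cam('wrist')
for q,z in(((375,126.5),36),((309,126.5),36),(c[k]+[245,110],78),((240,128),67.5)):print(onz('wrist',q,z,C).round(1))
```

```text
btn [263.80866426 130.29241877] [  8   9  21  21 277]
rail [236 236 236 236 236 236 235 235 235 234 230 228 234 236 236 236 235 233
 219 203 225 235 236 236 236 236 236 236 236 236] [221 222 224 225 225 225 220 191 150 166 207 221 223 223 222 222 222 222]
206 [221.5      126.578125]
290 [298.         126.44117647]
315 [342.         126.16363636]
380 [417.   126.06]
carr [123 123 122 122 122 122 122 120 116 113 122 142 155 158 158 157 158 157
 157 157 157 156 156 156 156 154 152 150 150 149 147 146 145 144 144 145
 146 147 148 149 150 151 151 151 151 150 151 150 150 150 149 149 149 147
 138 119 104 104 112 115 116 115 115 114 114 113 113 113 113 113]
[588.3 -17.7  36. ]
[566.9  54.3  36. ]
[550.  103.3  78. ]
[544.8 127.4  67.5]
```

Call:
{"api": "servo_tool", "payload": {"rows": [[0.05,-0.05,0,0,0],[0.15,-0.15,0,0,0],[0.24,-0.24,0.05,0,0],[0.272,-0.274,0.17,0,0],[0.272,-0.274,0.32,0,0],[0.272,-0.274,0.47,0,0],[0.272,-0.274,0.62,0,0],[0.272,-0.274,0.74,0,0],[0.272,-0.274,0.81,0,0],[0.272,-0.274,0.825,0,0],[0.272,-0.274,0.825,0,0],[0.272,-0.274,0.825,0,0]]}}

```text
time_s: 3.45
ee_pos: [537.2, 160.8, 49.9]
ee_rot: [180.0, -0.1, 16.6]
force: [-0.1, -0.1, -0.6]
gripper_width: 0.2
gripper_force: 0.0
```

```bash
cat > look.py <<'E'
import sys
from workcell import state, vision
from h import *
s=state();e=np.array(s['ee_pos']);u=np.array([.283,-.959]);F=np.array([588.1,-17.0])
print(s['time_s'],e.round(1),s['ee_rot'].round(2),s['force'].round(1),'s,lat',((e[:2]-F)@u).round(1),((e[:2]-F)@[.959,.283]).round(1))
C=cam('wrist');im=vision.grab_frame('wrist');cv2.imwrite(f'pics/{sys.argv[1]}.png',im[...,::-1])
P=lambda t,z:[*(F+t*u),z]
print('far,near,btn29',proj('wrist',[P(0,36),P(-75,36),P(-126,78)],C).round(1).tolist())
E
python3 look.py w2
```

```text
3.45 [537.2 160.8  49.9] [ 1.7999e+02 -1.1000e-01  1.6620e+01] [-0.1 -0.1 -0.6] s,lat -184.9 1.5
far,near,btn29 [[542.6, 224.0], [430.0, 224.0], [376.2, 252.3]]
```

View pics/w2.png

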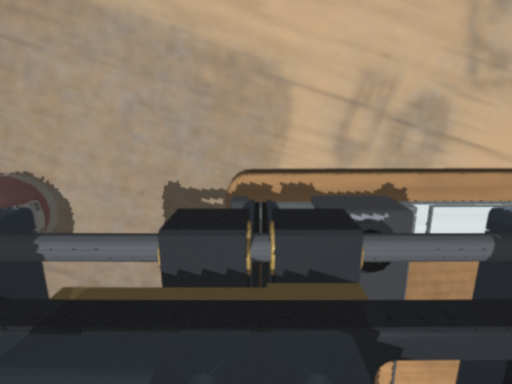

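Call:
{"api": "servo_tool", "payload": {"rows": [[-0.004,0.02,0,0,0],[-0.008,0.05,0,0,0],[-0.008,0.07,0,0,0],[-0.008,0.08,0,0,0],[-0.008,0.085,0,0,0],[-0.008,0.09,0,0,0],[-0.008,0.095,0,0,0],[-0.008,0.1,0,0,0],[-0.008,0.105,0,0,0],[-0.008,0.11,0,0,0]]}}

```text
time_s: 4.33
ee_pos: [541.1, 139.3, 48.9]
ee_rot: [180.0, 0.0, 16.7]
force: [0.3, 0.3, 0.6]
gripper_width: 0.4
gripper_force: 0.0
```

```bash
python3 look.py w3
```

```text
4.3333 [541.1 139.3  48.9] [1.800e+02 1.000e-02 1.667e+01] [0.3 0.3 0.6] s,lat -163.2 -0.9
far,near,btn29 [[512.3, 221.2], [398.1, 221.1], [334.9, 249.0]]
```

Call:
{"api": "servo_tool", "payload": {"rows": [[0,0.005,0,0,0],[0,0.01,0,0,0],[0,0.015,0,0,0],[0,0.02,0,0,0]]}}

```text
time_s: 4.72
ee_pos: [542.1, 135.8, 48.9]
ee_rot: [-180.0, 0.0, 16.7]
force: [-0.2, 2.6, -0.2]
gripper_width: 0.4
gripper_force: 1.2
```

Call:
{"api": "servo_tool", "payload": {"rows": [[0,0.005,0,0,0],[0,0.01,0,0,0],[0,0.015,0,0,0],[0,0.02,0,0,0]]}}

```text
time_s: 5.05
ee_pos: [543.4, 131.6, 48.9]
ee_rot: [-180.0, -0.0, 16.7]
force: [-0.5, 2.1, -1.1]
gripper_width: 0.7
gripper_force: 1.2
```

Call:
{"api": "servo_tool", "payload": {"rows": [[0,0.005,0,0,0],[0,0.01,0,0,0],[0,0.015,0,0,0],[0,0.02,0,0,0]]}}

```text
time_s: 5.38
ee_pos: [544.6, 127.7, 48.9]
ee_rot: [180.0, -0.0, 16.7]
force: [0.5, 1.7, -1.2]
gripper_width: 0.3
gripper_force: 1.2
```

```bash
python3 look.py w4; python3 -c "
from workcell import vision;import cv2
a=vision.grab_frame('side')[150:275,180:330,::-1];cv2.imwrite('pics/s4.png',cv2.resize(a,(720,600),interpolation=2))"
```

```text
5.3833 [544.6 127.7  48.9] [179.99  -0.    16.66] [ 0.5  1.7 -1.2] s,lat -151.1 -0.8
far,near,btn29 [[494.0, 221.2], [379.4, 221.1], [311.2, 249.0]]
```

View pics/s4.png

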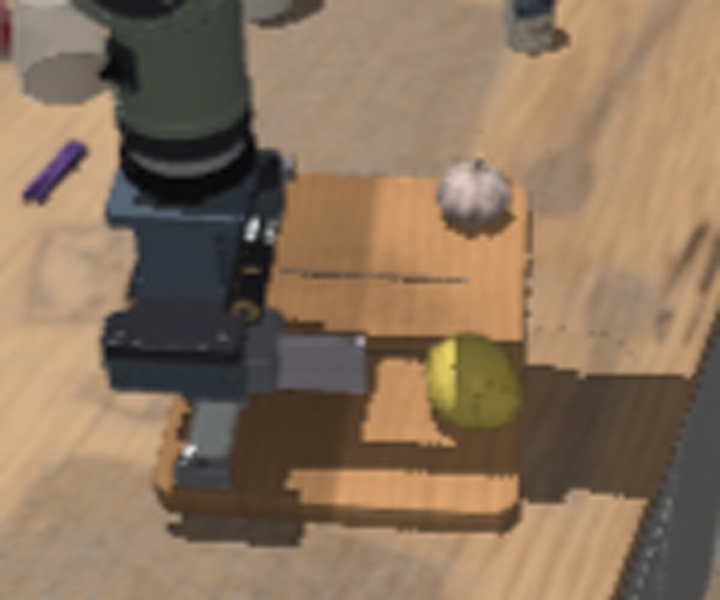

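Call:
{"api": "servo_tool", "payload": {"rows": [[0,0.01,0,0,0],[0,0.02,0,0,0],[0,0.03,0,0,0],[0,0.04,0,0,0],[0,0.05,0,0,0],[0,0.06,0,0,0],[0,0.07,0,0,0],[0,0.08,0,0,0],[0,0.09,0,0,0],[0,0.1,0,0,0],[0,0.11,0,0,0],[0,0.12,0,0,0],[0,0.13,0,0,0],[0,0.14,0,0,0],[0,0.15,0,0,0],[0,0.16,0,0,0],[0,0.17,0,0,0],[0,0.175,0,0,0],[0,0.175,0,0,0]]}}

```text
time_s: 7.07
ee_pos: [554.6, 93.5, 49.0]
ee_rot: [179.9, 0.0, 16.7]
force: [-0.6, 0.0, 0.3]
gripper_width: 0.5
gripper_force: 0.0
```

Call:
{"api": "servo_tool", "payload": {"rows": [[0,0.005,0,0,0],[0,0.005,0,0,0]]}}

```text
time_s: 7.23
ee_pos: [554.8, 93.0, 48.9]
ee_rot: [180.0, 0.0, 16.7]
force: [0.1, 0.2, 0.3]
gripper_width: 0.4
gripper_force: 0.0
```

Call:
{"api": "servo_tool", "payload": {"rows": [[0,0.005,0,0,0],[0,0.005,0,0,0]]}}

```text
time_s: 7.4
ee_pos: [555.0, 92.4, 48.9]
ee_rot: [-180.0, 0.0, 16.7]
force: [-0.9, 1.8, 0.5]
gripper_width: 0.5
gripper_force: 0.5
```

Call:
{"api": "servo_tool", "payload": {"rows": [[0,0.005,0,0,0],[0,0.005,0,0,0]]}}

```text
time_s: 7.57
ee_pos: [555.2, 91.6, 48.9]
ee_rot: [-180.0, 0.0, 16.6]
force: [-1.7, 1.1, 1.4]
gripper_width: 0.6
gripper_force: 1.2
```

Call:
{"api": "servo_tool", "payload": {"rows": [[0,0.005,0,0,0],[0,0.005,0,0,0]]}}

```text
time_s: 7.73
ee_pos: [555.4, 91.0, 48.9]
ee_rot: [-179.9, 0.0, 16.6]
force: [-2.1, 3.9, 1.5]
gripper_width: 0.4
gripper_force: 2.5
```

Call:
{"api": "servo_tool", "payload": {"rows": [[0,0.005,0,0,0],[0,0.005,0,0,0]]}}

```text
time_s: 7.9
ee_pos: [555.7, 90.0, 48.9]
ee_rot: [-180.0, 0.0, 16.6]
force: [-2.6, 5.5, 0.9]
gripper_width: 0.3
gripper_force: 2.5
```

Call:
{"api": "servo_tool", "payload": {"rows": [[0,0.005,0,0,0],[0,0.005,0,0,0]]}}

```text
time_s: 8.07
ee_pos: [556.2, 88.6, 48.9]
ee_rot: [180.0, 0.0, 16.7]
force: [-1.1, 2.9, 1.3]
gripper_width: 0.2
gripper_force: 1.8
```

Call:
{"api": "servo_tool", "payload": {"rows": [[0,0.005,0,0,0],[0,0.005,0,0,0]]}}

```text
time_s: 8.23
ee_pos: [556.6, 87.3, 48.9]
ee_rot: [180.0, 0.0, 16.7]
force: [-0.6, 2.4, 1.0]
gripper_width: 0.4
gripper_force: 1.5
```

Call:
{"api": "servo_tool", "payload": {"rows": [[0,0.005,0,0,0],[0,0.005,0,0,0]]}}

```text
time_s: 8.4
ee_pos: [556.9, 86.2, 48.9]
ee_rot: [180.0, 0.0, 16.7]
force: [-0.9, 1.8, 0.3]
gripper_width: 0.3
gripper_force: 1.0
```

Call:
{"api": "servo_tool", "payload": {"rows": [[0,0.005,0,0,0],[0,0.005,0,0,0]]}}

```text
time_s: 8.57
ee_pos: [557.2, 85.3, 48.9]
ee_rot: [180.0, 0.0, 16.7]
force: [-0.8, 1.4, 0.8]
gripper_width: 0.9
gripper_force: 0.9
```

Call:
{"api": "servo_tool", "payload": {"rows": [[0,0.005,0,0,0],[0,0.005,0,0,0]]}}

```text
time_s: 8.73
ee_pos: [557.5, 84.4, 48.9]
ee_rot: [180.0, 0.0, 16.7]
force: [-1.0, 1.9, -0.0]
gripper_width: 0.3
gripper_force: 0.9
```

```bash
python3 look.py w5
```

```text
8.7333 [557.5  84.4  48.9] [1.7998e+02 1.0000e-02 1.6660e+01] [-1.   1.9 -0. ] s,lat -105.9 -0.7
far,near,btn29 [[425.2, 221.3], [309.6, 221.1], [222.7, 248.9]]
```

Call:
{"api": "servo_tool", "payload": {"rows": [[0,0.012,0,0,0],[0,0.024,0,0,0],[0,0.036,0,0,0],[0,0.048,0,0,0],[0,0.06,0,0,0],[0,0.072,0,0,0],[0,0.084,0,0,0],[0,0.096,0,0,0],[0,0.108,0,0,0],[0,0.12,0,0,0],[0,0.132,0,0,0],[0,0.144,0,0,0],[0,0.156,0,0,0],[0,0.168,0,0,0],[0,0.18,0,0,0],[0,0.192,0,0,0],[0,0.204,0,0,0],[0,0.216,0,0,0],[0,0.228,0,0,0],[0,0.24,0,0,0]]}}

```text
time_s: 10.45
ee_pos: [571.3, 38.5, 48.9]
ee_rot: [180.0, -0.0, 16.7]
force: [-0.7, 3.4, -0.1]
gripper_width: 0.4
gripper_force: 1.4
```

Call:
{"api": "servo_tool", "payload": {"rows": [[0,0.01,0,0,0],[0,0.02,0,0,0],[0,0.03,0,0,0],[0,0.04,0,0,0],[0,0.05,0,0,0],[0,0.055,0,0,0],[0,0.055,0,0,0]]}}

```text
time_s: 11.03
ee_pos: [574.6, 27.7, 48.9]
ee_rot: [180.0, -0.0, 16.7]
force: [-0.3, 1.6, -0.2]
gripper_width: 0.7
gripper_force: 0.5
```

```bash
python3 look.py w6
```

```text
11.0333 [574.6  27.7  48.9] [ 1.7996e+02 -1.0000e-02  1.6660e+01] [-0.3  1.6 -0.2] s,lat -46.7 -0.3
far,near,btn29 [[334.0, 221.7], [217.9, 221.4], [107.3, 249.1]]
```

Call:
{"api": "servo_tool", "payload": {"rows": [[0,0.005,0,0,0],[0,0.01,0,0,0],[0,0.015,0,0,0],[0,0.015,0,0,0]]}}

```text
time_s: 11.42
ee_pos: [575.4, 25.1, 49.0]
ee_rot: [180.0, -0.0, 16.7]
force: [0.0, 1.0, -0.4]
gripper_width: 0.7
gripper_force: 0.6
```

Call:
{"api": "servo_tool", "payload": {"rows": [[0,0.003,0,0,0],[0,0.003,0,0,0]]}}

```text
time_s: 11.58
ee_pos: [575.5, 24.5, 49.0]
ee_rot: [180.0, -0.0, 16.7]
force: [0.5, 0.5, -0.4]
gripper_width: 0.6
gripper_force: 0.5
```

Call:
{"api": "servo_tool", "payload": {"rows": [[0,0.003,0,0,0],[0,0.003,0,0,0]]}}

```text
time_s: 11.75
ee_pos: [575.6, 23.9, 49.0]
ee_rot: [180.0, -0.0, 16.7]
force: [0.6, 0.9, 0.5]
gripper_width: 0.0
gripper_force: 0.3
```

Call:
{"api": "servo_tool", "payload": {"rows": [[0,0.003,0,0,0],[0,0.003,0,0,0]]}}

```text
time_s: 11.92
ee_pos: [575.8, 23.3, 49.0]
ee_rot: [180.0, 0.0, 16.7]
force: [1.1, -0.4, 0.5]
gripper_width: 0.4
gripper_force: 0.2
```

Call:
{"api": "servo_tool", "payload": {"rows": [[0,0.003,0,0,0],[0,0.003,0,0,0]]}}

```text
time_s: 12.08
ee_pos: [575.9, 22.7, 48.9]
ee_rot: [180.0, 0.0, 16.7]
force: [0.5, -0.2, -0.0]
gripper_width: 0.7
gripper_force: 0.0
```

Gripper force has gone to 0 where the dip was expected, so the stop appears to be in the notch. I'll back off, rise and look.

Call:
{"api": "servo_tool", "payload": {"rows": [[0,-0.02,0,0,0],[0,-0.07,0,0,0],[0,-0.1,0,0,0],[0,-0.1,-0.1,0,0],[0,-0.1,-0.25,0,0],[-0.05,-0.1,-0.4,0,0],[-0.15,-0.1,-0.55,0,0],[-0.25,-0.1,-0.68,0,0],[-0.3,-0.1,-0.75,0,0],[-0.3,-0.1,-0.75,0,0],[-0.3,-0.1,-0.75,0,0]]}}

```text
time_s: 13.0
ee_pos: [512.8, 25.5, 199.5]
ee_rot: [180.0, -0.1, 16.7]
force: [-0.0, 0.2, 0.3]
gripper_width: 0.1
gripper_force: 0.0
```

```bash
python3 look.py w7
python3 - <<'E'
from h import *
im=cv2.imread('pics/w7.png')[60:240,150:450];cv2.imwrite('pics/w7z.png',cv2.resize(im,(750,450),interpolation=2))
E
```

```text
13.0 [512.8  25.5 199.5] [ 1.7997e+02 -1.2000e-01  1.6680e+01] [-0.   0.2  0.3] s,lat -62.0 -60.2
far,near,btn29 [[318.5, 122.3], [249.5, 122.1], [194.3, 122.8]]
```

View pics/w7z.png

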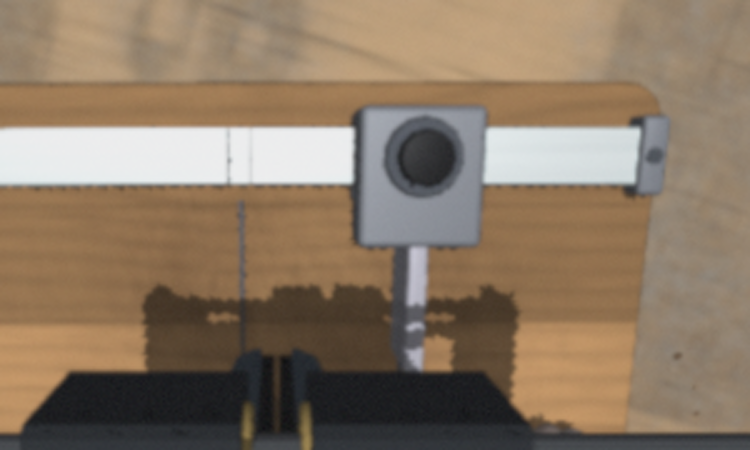

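Wrist view: carriage centre is at about col 318 and the button at about (321,123). The near slot's two edges give a centre at col ~245.7. I'll compare the button and slot distance along the rail.

Run:
```python
from h import *
# wrist has not moved since w7
u=np.array([.283,-.959]);C=cam('wrist')
im=cv2.imread('pics/w7.png');g=cv2.cvtColor(im,6)
p=g[113:132].mean(0);print(p[236:256].round().astype(int));q=g[145:156].mean(0);print(q[285:350].round().astype(int))
sub=(g[105:140,302:340]<60).astype(np.uint8);n,l,st,c=cv2.connectedComponentsWithStats(sub);k=1+np.argmax(st[1:,4]);b=c[k]+[302,105];print(b,st[k])
near=onz('wrist',(245.6,122),36,C);B=onz('wrist',(320.5,122.5),78,C);B2=onz('wrist',b,78,C)
print(near,B,B2,(B-near)[:2]@u,(B2-near)[:2]@u)
```

```text
[236 236 236 234 220 199 225 235 236 236 236 236 235 228 222 233 236 236
 236 236]
[126 125 126 126 121 103  72  63  85 114 136 148 152 151 151 151 150 150
 149 149 149 149 148 147 147 147 147 146 146 145 146 145 145 144 144 143
 143 143 142 142 142 141 141 141 140 140 139 139 139 139 139 138 138 137
 136 128 117 112 116 118 118 118 119 119 119]
[320.83898305 123.46610169] [  7   7  23  23 354]
[565.24133362  58.90732165  36.        ] [586.52786979 -10.83775569  78.        ] [585.77368544 -11.44052909  78.        ] 72.9096189038831 73.2742444196994
```

Vision puts the button 73 mm past the near notch, where it should be 75 (calibration is ±2 mm). I'll nudge it gently once more to confirm it is seated.

Call:
{"api": "servo_tool", "payload": {"rows": [[0.06,0,0.05,0,0],[0.16,0,0.15,0,0],[0.26,0,0.3,0,0],[0.3,0,0.45,0,0],[0.3,0,0.6,0,0],[0.3,0,0.7,0,0],[0.3,0,0.75,0,0],[0.3,0.03,0.75,0,0],[0.3,0.07,0.75,0,0],[0.3,0.09,0.75,0,0],[0.3,0.1,0.75,0,0],[0.3,0.1,0.75,0,0]]}}

```text
time_s: 14.05
ee_pos: [577.0, 22.2, 50.3]
ee_rot: [179.9, -0.2, 16.6]
force: [0.4, -0.3, 0.1]
gripper_width: 0.3
gripper_force: 0.0
```

Call:
{"api": "servo_tool", "payload": {"rows": [[0,0.003,0,0,0],[0,0.003,0,0,0]]}}

```text
time_s: 14.22
ee_pos: [576.4, 22.3, 49.7]
ee_rot: [180.0, -0.1, 16.6]
force: [-0.1, -0.2, -0.0]
gripper_width: 0.4
gripper_force: 0.0
```

Call:
{"api": "servo_tool", "payload": {"rows": [[0,0.003,0,0,0],[0,0.003,0,0,0]]}}

```text
time_s: 14.38
ee_pos: [576.2, 21.9, 49.2]
ee_rot: [180.0, -0.0, 16.7]
force: [0.9, 0.3, 0.2]
gripper_width: 0.2
gripper_force: 0.0
```

Call:
{"api": "servo_tool", "payload": {"rows": [[0,0.003,0,0,0],[0,0.003,0,0,0]]}}

```text
time_s: 14.55
ee_pos: [576.4, 21.4, 49.0]
ee_rot: [180.0, -0.0, 16.7]
force: [0.1, 0.6, 0.5]
gripper_width: 0.7
gripper_force: 0.1
```

Call:
{"api": "servo_tool", "payload": {"rows": [[0,0.003,0,0,0],[0,0.003,0,0,0]]}}

```text
time_s: 14.72
ee_pos: [576.5, 20.9, 48.9]
ee_rot: [-180.0, 0.0, 16.7]
force: [-0.6, 0.9, 0.4]
gripper_width: 0.6
gripper_force: 0.6
```

Call:
{"api": "servo_tool", "payload": {"rows": [[0,-0.02,0,0,0],[0,-0.05,0,0,0],[0,-0.05,-0.1,0,0],[0,-0.05,-0.22,0,0],[0,-0.03,-0.25,0,0],[0,0.05,-0.25,0,0],[0,0.13,-0.25,0,0],[0,0.172,-0.25,0,0],[0,0.172,-0.25,0,0],[0,0.172,-0.2,0,0],[0,0.172,-0.17,0,0],[0,0.172,-0.17,0,0]]}}

```text
time_s: 15.72
ee_pos: [584.6, -11.5, 80.6]
ee_rot: [-179.9, 0.2, 16.7]
force: [0.2, 0.1, 1.0]
gripper_width: 0.5
gripper_force: 0.0
```

```bash
python3 look.py w8;  python3 -c "
from workcell import vision;import cv2
a=vision.grab_frame('side')[150:275,180:330,::-1];cv2.imwrite('pics/s8.png',cv2.resize(a,(720,600),interpolation=2))"
```

```text
15.7167 [584.6 -11.5  80.6] [-179.91    0.25   16.69] [0.2 0.1 1. ] s,lat -6.2 -1.8
far,near,btn29 [[269.9, 204.9], [169.6, 204.5], [67.2, 224.0]]
```

View pics/s8.png

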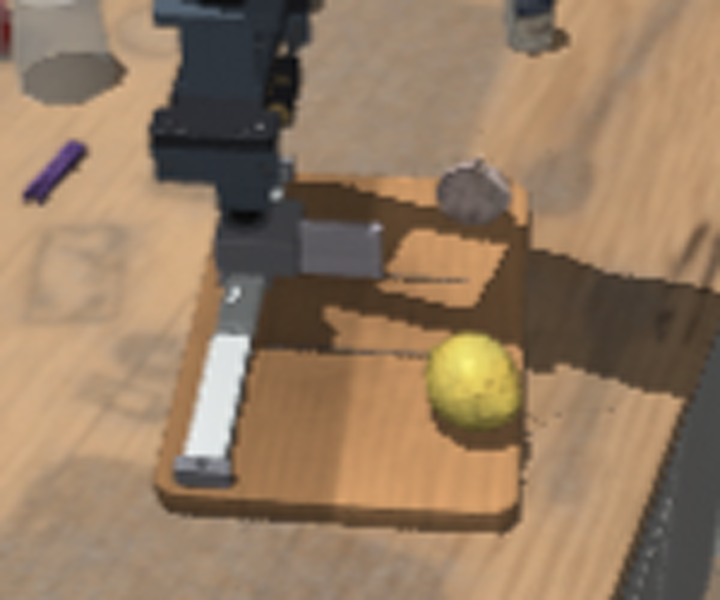

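The fingertips are right above the button on the seated stop, so I'll press straight down.

Call:
{"api": "servo_tool", "payload": {"rows": [[0,0,0.006,0,0],[0,0,0.012,0,0],[0,0,0.018,0,0],[0,0,0.024,0,0],[0,0,0.024,0,0]]}}

```text
time_s: 16.23
ee_pos: [586.5, -12.2, 78.2]
ee_rot: [180.0, -0.0, 16.7]
force: [-0.6, 0.5, 0.3]
gripper_width: 0.6
gripper_force: 0.0
```

Call:
{"api": "servo_tool", "payload": {"rows": [[0,0,0.005,0,0],[0,0,0.01,0,0],[0,0,0.01,0,0]]}}

```text
time_s: 16.48
ee_pos: [586.6, -12.2, 76.3]
ee_rot: [180.0, -0.0, 16.7]
force: [-0.0, 0.4, 1.5]
gripper_width: 0.6
gripper_force: 1.0
```

Call:
{"api": "servo_tool", "payload": {"rows": [[0,0,0.005,0,0],[0,0,0.01,0,0],[0,0,0.01,0,0]]}}

```text
time_s: 16.73
ee_pos: [586.6, -12.2, 74.1]
ee_rot: [180.0, -0.0, 16.7]
force: [-0.0, 0.3, 1.3]
gripper_width: 0.4
gripper_force: 0.9
```

Call:
{"api": "servo_tool", "payload": {"rows": [[0,0,0.005,0,0],[0,0,0.008,0,0],[0,0,0.008,0,0]]}}

```text
time_s: 16.98
ee_pos: [586.5, -12.2, 72.8]
ee_rot: [180.0, -0.0, 16.7]
force: [-0.7, -0.5, 4.1]
gripper_width: 0.3
gripper_force: 2.1
```

Call:
{"api": "servo_tool", "payload": {"rows": [[0,0,0.004,0,0],[0,0,0.004,0,0],[0,0,0.004,0,0]]}}

```text
time_s: 17.23
ee_pos: [586.6, -12.3, 72.7]
ee_rot: [180.0, -0.0, 16.7]
force: [-2.6, 0.1, 7.5]
gripper_width: 0.9
gripper_force: 4.2
```

The button has bottomed out: force is rising with no further travel. I'll retreat and check.

Call:
{"api": "servo_tool", "payload": {"rows": [[0,0,-0.02,0,0],[0,0,-0.1,0,0],[0,0,-0.25,0,0],[-0.05,-0.05,-0.4,0,0],[-0.15,-0.15,-0.55,0,0],[-0.25,-0.2,-0.62,0,0],[-0.3,-0.2,-0.64,0,0],[-0.3,-0.2,-0.64,0,0],[-0.3,-0.2,-0.64,0,0]]}}

```text
time_s: 17.98
ee_pos: [517.5, 8.5, 199.1]
ee_rot: [180.0, 0.0, 16.6]
force: [0.1, -0.0, -0.3]
gripper_width: 0.8
gripper_force: 0.0
```

```bash
python3 look.py w9
python3 - <<'E'
from h import *
im=cv2.imread('pics/w9.png')[60:240,150:450];cv2.imwrite('pics/w9z.png',cv2.resize(im,(750,450),interpolation=2))
E
```

```text
17.9833 [517.5   8.5 199.1] [1.7998e+02 1.0000e-02 1.6640e+01] [ 0.1 -0.  -0.3] s,lat -44.4 -60.5
far,near,btn29 [[302.3, 121.6], [233.1, 121.4], [175.5, 122.2]]
```

View pics/w9z.png

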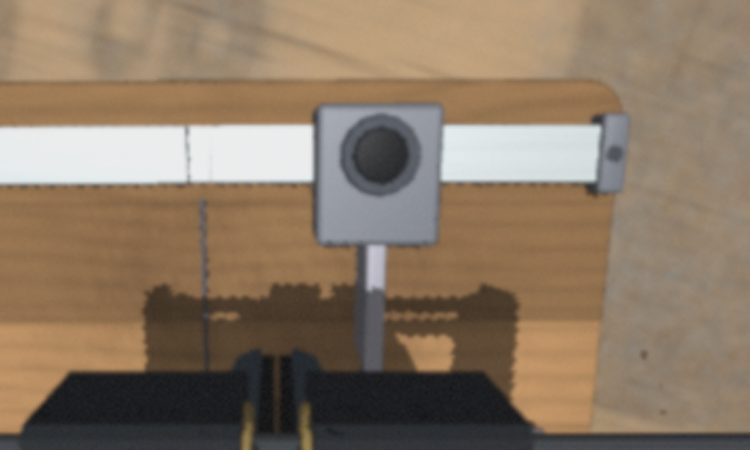

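The stop is still over the far notch, with the carriage at about (379,174) in the crop. The button sits lower at (380,153), and the gripper is clear of everything. Handing in.

```bash
python3 -c "
from workcell import job_done;print(job_done())"
```

```text
the job is handed in; nothing more can be done
None
```

I pushed the stop past the first notch into the second, pressed the button down until it bottomed out, pulled the arm clear and handed the job in at about 18 s. The hand-in returned no verdict.

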